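Lock a bearing on the run-in stand with the ball-lock collar

TASK

Put the loose ball bearing over the spindle of the run-in stand so that it lies flat on the sprung cup and let it go. Then slide the flanged ball-lock collar onto the spindle, narrow end down, and press it against the cup's spring until its balls click fully home in the spindle's groove, so that it holds the bearing down by itself. The spindle is screwed to a different height each time, so feel for the click; press smoothly, never ram the collar against the spindle's end, and leave the other things on the bench where they are.

Things in the scene. Friction and masses are not known exactly. Their poses are not given: they have to be found in the camera images.
- stand: run-in stand, fixed to the bench. Base plate 110 x 80 x 12 mm (x, y, z) of dark steel with a cap screw in each corner, in its middle a grey round boss 54 mm across up to 34 mm height with a small black stop screw on its -x side. Origin at the middle of the plate's underside on the bench, z up. The white side bench left of the table is 150 mm higher.
- cup_rest (a point): centre of the top face of the sprung steel cup (43 mm across, in the boss) when it stands up, 56 mm above the bench, on the spindle's axis. The cup sinks up to 21 mm into the boss against a spring: 11 N to start it, plus 0.15 N per mm.
- stand_axis (a point): point on the axis of the upright steel spindle at the plate's top. Spindle 12 mm thick, polished, oiled; its top stands 29 to 47 mm above cup_rest, by how far it is screwed in. From the top down: a nose tapering from 7 to 12 mm over 7 mm, 7.8 mm of full thickness, then a square-edged groove 6.4 mm wide, 2.5 mm deep, its middle 18 mm below the top.
- bearing: ball bearing with black seals, 35 mm outside, 15 mm bore, 11 mm thick, 50 g, lying flat on the bench. Origin at the centre of its underside, z along its axis. Locked under the collar it stays 2 to 19 mm below the cup's rest.
- collar: steel ball-lock collar, 190 g, standing upright on the bench, 43 mm high, with a 14 mm bore 38 mm deep from below (closed top). From below: a narrow end 20 mm across and 9 mm high, a flange 46 mm across from 9 to 14 mm height, and a knurled grip 30 mm across from 14 to 43 mm. Origin at the centre of its underside, z up along its axis.
- collar_balls (a point): point on the collar's axis 20 mm above its underside, level with three sprung 6 mm balls that reach in to 3.8 mm from the axis. Over the nose they resist with 5 to 10 N, then slide with 0 to 4 N (plus the cup's spring once the bearing is pressed); at the groove they snap in and the push drops by 5 N or more; 1 to 3 mm on, the closed top stops hard on the spindle's end.
- oil_bottle: yellow oil bottle with a red spout, 46 mm across and 135 mm high, upright; a bystander. Origin at the centre of its underside.
- hex_keys: black hex key set lying flat, 34 x 67 x 9 mm; a bystander. Origin at the centre of its underside.
- knob_star: black star knob lying flat, 45 x 44 x 18 mm; a bystander. Origin at the centre of its underside.
- spanner_b: dark spanner lying flat, 21 x 140 x 6 mm, long along its y; a bystander. Origin at the centre of its underside.

How it is judged:
By the outcome, as a careful person would: the job done as asked, in the order asked, and still so for the second after the job is handed in, with the robot touching nothing.
It also fails if it takes over 72 s, if anything falls off the work surface, if the arm or the gripper's body presses on something with over 40 N, if the wrist force passes 120 N, or if a joint passes its speed limit or range.

ROBOT

A 6-joint arm with a two-finger parallel gripper is mounted at the origin on a cart in front of the work surface, level with it; the furniture and walls round the work are solid. World frame = base frame: x ahead of the robot, y to its left, z up, the work surface at z = 0. Lengths are in m, angles in rad, forces in N, time in s.
With the tool pointing down it reaches from about 0.3 to 0.775 m from the base axis. Payload 14.6 kg.
Tool frame: the origin (TCP) lies midway between the tips of the shut fingers; the grasp point (between the pads) lies 19 mm behind it; z points along the fingers, y is the line along which they close (so a half turn about z gives the same grasp; the last joint's range is limited). The gripper opens to 94 mm and grips with 3 to 60 N. Pads are 16 mm wide; open, the fingers measure 119 mm over their backs; the gripper's body (75 mm by 177 mm) begins 78 mm behind the grasp point.
Start: joints at [-1.214, 0.3, 1.521, -0, 1.321, -0.067], TCP at [0.226, -0.501, 0.177] pointing down, gripper open.
Joint ranges: [-3.03, 3.03], [-0.79, 2.21], [0.23, 2.52], [-1.04, 4.18], [0, 3.07], [-2.55, 2.55]. Speed limits (rad/s): [2.22, 2.22, 2.57, 3.14, 3.14, 3.14].

INTERFACE

Orientations are given as [roll, pitch, yaw] about the fixed x, y, z axes, in that order (R = Rz(yaw) Ry(pitch) Rx(roll)).
In Python, from station import ctrl gives the robot as it stands. The module is installed in compiled form; this text tells all that it offers.
- The arm moves only by the tool servo_tool, never from a script. Its argument "plan" is a list of rows, each a list of 7 numbers: the opening in per cent of the stroke, from 0 (shut) to 100 (fully open), then the shift along the tool's x, y, z in m, then the turn, a rotation vector about the tool's x, y, z in rad. A call has exactly 8 rows; each row shifts and turns the commanded pose from where the row before left it, along the tool's axes as they then stand; what a row does not reach is not made up. A row lasts 1/8 s, in which the tool goes at most 62.5 mm and 10.7 degrees, less where a joint would pass 70% of its speed; a pose out of reach is approached as far as the arm can. A call with a gripper value outside its range is refused whole. The fingers move at their own pace and stop on an object; "force" is the grip in N (left out, the last holds). Time passes only in rows, so rows that do not move let the fingers close, or fill a call up. It gives the time, the measured TCP pose, the force, the opening and the grip force at its end, in the units of the state.
- ctrl.get_obs(): the state, without advancing time (a new reading comes with each control period).
- ctrl.camera(name): name is "side" or "top" or "wrist"; returns a dict with "pixels" (420x560x3 uint8, red, green, blue), "z_map" (420x560 float32, m along the optical axis (not along the pixel's ray), 0 where there is no reading), "mtx" (3x3 intrinsics, pixels), "pose" (4x4, takes a point from camera to world coordinates). Camera axes: x right, y up, looking along -z (the intrinsics and any distortion apply to the point x, -y, -z); pixel columns grow to the right and rows downward; lengths in m; the calibration is good to about 2 mm. A picture is of the moment at which its call begins.
- ctrl.hand_in(): hands the job in; it is judged then, once.
The state is a dict: "time_s": time; "qpos": joint angles; "joint_vel": joint speeds; "tau": joint torques, N m; "ee_pos": TCP position; "eef_rot": TCP orientation; "force": force on the tool from outside, world axes, zero at the start; "moment": the same for the moment, N m; "grip_width": finger opening in m; "grip_force": force on a finger pad.
Only numpy, scipy, OpenCV 4.12 (cv2) and the standard library are available. Lean on these libraries where they do the work, as an engineer would, in place of code of your own. Each camera call takes 0.05 s, during which the arm holds its last target. There are 200 camera calls.

## Working session

There is one attempt and no reset: what is moved stays moved. The work goes in short steps, Python scripts to look and compute and a tool call to move; the robot and the scene stay as the last step left them, time stands still between calls to the robot, and variables do not carry over. Pictures are saved under pics/ and viewed, at most 10 in all, crops included, and the job is handed in when it is done.

Besides the shell and the picture viewer there is one more tool, called as a command line: name --pt "numbers of a row" for each row, then --argument value for the rest. servo_tool: Moves the arm, as the interface text tells. Its arguments: {"type":"object","properties":{"plan":{"type":"array","items":{"type":"array","items":{"type":"number"}}},"force":{"type":"number"}},"required":["plan"]}

```bash
mkdir -p pics; cat > h.py <<'E'
import numpy as np, cv2
from station import ctrl
def pts(c):
    z=c["z_map"];K=c["mtx"];P=c["pose"]
    v,u=np.mgrid[0:z.shape[0],0:z.shape[1]]
    p=np.stack([(u-K[0,2])/K[0,0]*z,-(v-K[1,2])/K[1,1]*z,-z],-1)
    w=p@P[:3,:3].T+P[:3,3]; w[z==0]=np.nan
    return w
def save(c,n): cv2.imwrite(n,c["pixels"][:,:,::-1])
E
python3 - <<'E'
from h import *
np.set_printoptions(precision=4,suppress=True)
t=ctrl.camera("top");s=ctrl.camera("side")
import pickle;pickle.dump((t,s),open("c0.pkl","wb"))
cv2.imwrite("pics/a.png",t["pixels"][:,:,::-1]);save(s,"pics/b.png")
print({k:v for k,v in t.items() if k not in("pixels","z_map")},s["pose"],s["mtx"]);print(ctrl.get_obs())
E
```

```text
{'mtx': array([[437.9526,   0.    , 283.9009],
       [  0.    , 437.9526, 210.0213],
       [  0.    ,   0.    ,   1.    ]]), 'pose': array([[ 0.0182,  0.9874, -0.1573,  0.3033],
       [-0.9997,  0.0201,  0.0106, -0.0309],
       [ 0.0136,  0.1571,  0.9875,  1.2238],
       [ 0.    ,  0.    ,  0.    ,  1.    ]])} [[ 0.9304  0.1486 -0.335   0.1055]
 [-0.3661  0.3371 -0.8674 -1.0777]
 [-0.0159  0.9297  0.368   0.527 ]
 [ 0.      0.      0.      1.    ]] [[490.1774   0.     284.3629]
 [  0.     490.1774 204.4187]
 [  0.       0.       1.    ]]
{'time_s': 0.1, 'qpos': array([-1.2136,  0.3004,  1.5215, -0.    ,  1.3207, -0.0666]), 'joint_vel': array([ 0.0002, -0.0005,  0.0004, -0.0012,  0.0007,  0.0006]), 'tau': array([ -0.0011, -53.2651, -35.3287,   0.0708,   0.0235,  -0.0001]), 'ee_pos': array([ 0.2261, -0.5011,  0.176 ]), 'eef_rot': array([-3.1405, -0.    ,  0.4238]), 'force': array([ 0.1951,  0.3189, -0.5942]), 'moment': array([ 0.0013,  0.0507, -0.038 ]), 'grip_force': 0.0, 'grip_width': 0.09382869761721402}
```

View pics/a.png

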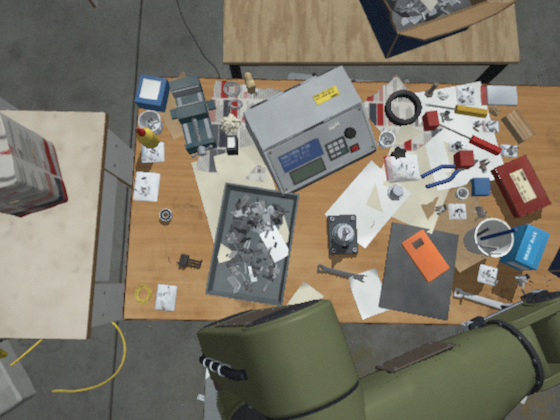

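View pics/b.png

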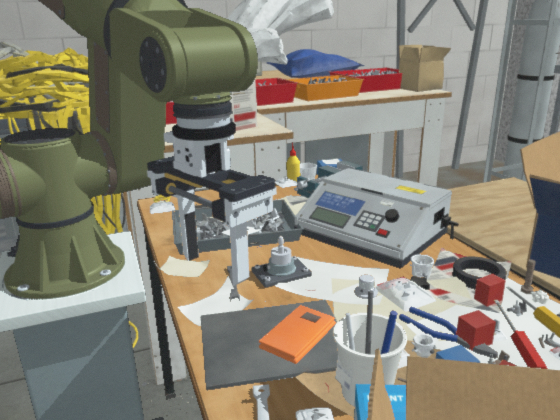

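The top view shows the stand at (343,235), the collar at about (396,192) and the bearing at about (165,216). Tape is at (403,108), the oil bottle at (148,137) and the tray of chips in the middle. In the side view the stand is at (280,262) and the collar at (367,285).

```bash
python3 - <<'E'
from h import *
import pickle
np.set_printoptions(precision=4,suppress=True)
t,s=pickle.load(open("c0.pkl","rb"))
w=pts(t);ws=pts(s)
def c(im,x,y,r): return cv2.resize(im["pixels"][y-r:y+r,x-r:x+r,::-1],(380,280) if 0 else (280,280),interpolation=cv2.INTER_CUBIC)
cv2.imwrite("pics/c.png",np.vstack([np.hstack([c(t,343,235,30),c(t,396,192,20)]),np.hstack([c(t,165,216,20),c(s,280,262,40)])]))
for n,W,(u,v),r,lo,hi in [("stand",w,(343,235),30,.03,.12),("cup",w,(343,235),30,.052,.06),("spin",w,(343,235),30,.065,.12),("collar",w,(396,192),14,.02,.08),("coltop",w,(396,192),14,.036,.06),("bear",w,(165,216),14,.006,.03),
 ("S stand",ws,(280,262),35,.05,.12),("S spin",ws,(280,262),35,.065,.12),("S col",ws,(367,285),20,.036,.08)]:
    q=W[v-r:v+r,u-r:u+r].reshape(-1,3);q=q[(q[:,2]>lo)&(q[:,2]<hi)]
    print(n,len(q),q.mean(0) if len(q) else'', (q.min(0)+q.max(0))/2 if len(q) else'', q.max(0)-q.min(0) if len(q) else '',q[:,2].max() if len(q) else'')
print(w[225,150],w[200,380],w[213:220:3,155:177,2])
E
```

```text
stand 297 [ 0.429  -0.2049  0.0496] [ 0.4261 -0.208   0.0604] [0.0633 0.0527 0.0609] 0.09086937928202188
cup 134 [ 0.4312 -0.2075  0.0552] [ 0.4316 -0.207   0.0558] [0.0412 0.0409 0.0076] 0.059613577145379404
spin 22 [ 0.4301 -0.206   0.0812] [ 0.4304 -0.2071  0.0782] [0.0103 0.011  0.0253] 0.09086937928202188
collar 117 [ 0.5504 -0.3538  0.0392] [ 0.551  -0.3551  0.0337] [0.0294 0.0291 0.0268] 0.047092199224342934
coltop 96 [ 0.5517 -0.3553  0.0415] [ 0.5514 -0.3553  0.0416] [0.0285 0.0287 0.011 ] 0.047092199224342934
bear 94 [0.4769 0.2883 0.0096] [0.4847 0.2881 0.0104] [0.0519 0.0336 0.0087] 0.014714726565142389
S stand 238 [ 0.429  -0.214   0.0607] [ 0.4302 -0.2115  0.0695] [0.0431 0.0445 0.0382] 0.08861848006908252
S spin 60 [ 0.4296 -0.2124  0.0772] [ 0.4303 -0.2114  0.0774] [0.0127 0.0118 0.0225] 0.08861848006908252
S col 135 [ 0.5497 -0.3618  0.0412] [ 0.5511 -0.3595  0.0403] [0.0298 0.0308 0.0084] 0.04450281308897708
[ 0.4485  0.3316 -0.0042] [ 0.533  -0.3177 -0.0017] [[-0.0025  0.0018 -0.0007 -0.0024  0.0091  0.0072  0.0127  0.0075  0.0044
   0.0043 -0.0038 -0.0025  0.0109  0.0079  0.0106  0.0085  0.0045  0.0017
   0.0018  0.0008 -0.0002 -0.0013]
 [-0.0019 -0.0022 -0.0041 -0.001   0.0097  0.0089  0.0059  0.0072 -0.0041
  -0.0063 -0.0073  0.0022  0.0058  0.0081  0.0094  0.01    0.0054  0.0011
  -0.0017  0.0011 -0.0043  0.0015]
 [ 0.0001 -0.001  -0.001  -0.002  -0.0056  0.0103  0.0066  0.0104  0.0114
   0.0082  0.0083  0.0072  0.0097  0.0093  0.0071  0.004  -0.0055 -0.003
  -0.0024 -0.0012 -0.0027 -0.0051]]
```

View pics/c.png

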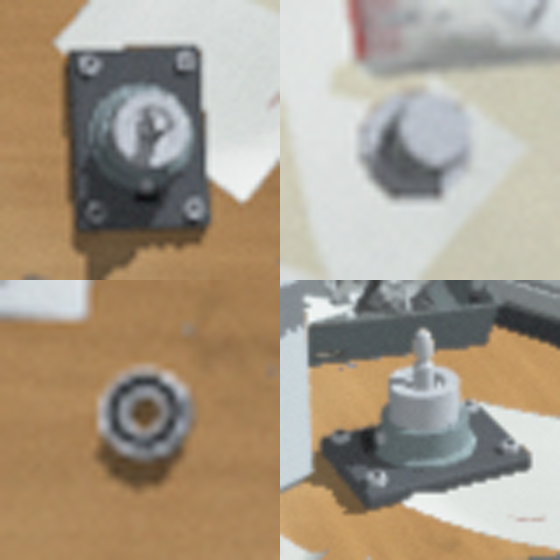

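servo_tool --pt "100 0 0 -0.01 0 0 -0.164" --pt "100 0 0 -0.01 0 0 -0.164" --pt "100 0 0 -0.01 0 0 -0.164" --pt "100 0 0 -0.01 0 0 -0.164" --pt "100 0 0 -0.01 0 0 -0.164" --pt "100 0 0 -0.01 0 0 -0.164" --pt "100 0 0 -0.01 0 0 -0.163" --pt "100 0.04 0.04 0 0 0 0"

```text
time_s: 1.1
ee_pos: [0.2652, -0.4622, 0.2465]
eef_rot: [-3.141, 0.0, 1.571]
force: [1.2, -1.0, 0.2]
grip_width: 0.0939
grip_force: 0.0
```

servo_tool --pt "100 0.04 0.04 0 0 0 0" --pt "100 0.03 0.03 0 0 0 0" --pt "100 0.03 0.03 0 0 0 0" --pt "100 0.03 0.03 0 0 0 0" --pt "100 0.03 0.03 0 0 0 0" --pt "100 0.01 0.005 0 0 0 0" --pt "100 0 0 0 0 0 0" --pt "100 0 0 0 0 0 0"

```text
time_s: 2.1
ee_pos: [0.4305, -0.2922, 0.2465]
eef_rot: [-3.141, 0.0, 1.57]
force: [0.5, 0.1, 0.5]
grip_width: 0.094
grip_force: 0.0
```

```bash
python3 - <<'E'
from h import *
import pickle
np.set_printoptions(precision=4,suppress=True)
c=ctrl.camera("wrist");pickle.dump(c,open("c1.pkl","wb"));save(c,"pics/d.png")
print(c["pose"],c["mtx"]);o=ctrl.get_obs();print(o["ee_pos"],o["eef_rot"],o["qpos"])
E
```

```text
[[ 1.      0.0006  0.0002  0.4303]
 [-0.0006  0.9727  0.2322 -0.2261]
 [-0.0001 -0.2322  0.9727  0.4552]
 [ 0.      0.      0.      1.    ]] [[366.2276   0.     276.2327]
 [  0.     366.2276 206.8406]
 [  0.       0.       1.    ]]
[ 0.4305 -0.2922  0.2465] [-3.1415  0.      1.5695] [-0.6667  0.1877  1.4979 -0.0001  1.4561 -0.6653]
```

View pics/d.png

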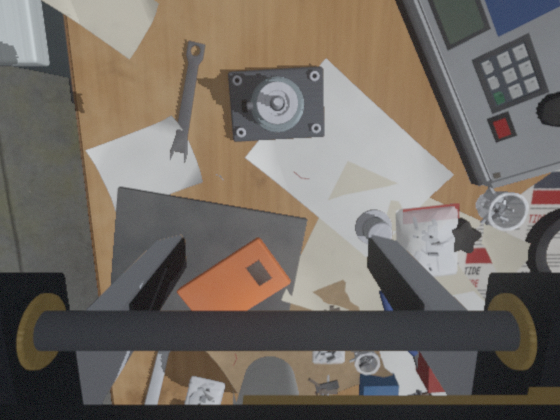

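The wrist view shows the stand plate centred near (276,103), with its spindle tip at about (278,102). The collar is near (373,226), next to the right finger, and the star knob is at (466,236).

```bash
python3 - <<'E'
from h import *
import pickle
np.set_printoptions(precision=4,suppress=True)
c=pickle.load(open("c1.pkl","rb"));w=pts(c);print(w[150,200],w[250,250])
def rep(n,sl,lo,hi):
    q=w[sl].reshape(-1,3);q=q[(q[:,2]>lo)&(q[:,2]<hi)]
    print(n,len(q),q.mean(0),(q.min(0)+q.max(0))/2,q.max(0)-q.min(0),q[:,2].max())
st=(slice(55,150),slice(220,335));co=(slice(195,250),slice(350,400))
rep("plate",st,.009,.016);rep("boss",st,.031,.037);rep("cup",st,.053,.059);rep("spin",st,.065,.12);rep("tip",st,.085,.12)
rep("col",co,.02,.08);rep("coltop",co,.039,.047);rep("flange",co,.010,.017)
im=c["pixels"].copy()
a=cv2.resize(im[55:150,225:335,::-1],None,fx=4,fy=4,interpolation=cv2.INTER_CUBIC);b=cv2.resize(im[195:255,340:410,::-1],None,fx=5,fy=5,interpolation=cv2.INTER_CUBIC)
b=cv2.copyMakeBorder(b,0,max(0,a.shape[0]-b.shape[0]),0,0,0);cv2.imwrite("pics/e.png",np.hstack([a,b[:a.shape[0]]]))
E
```

```text
[ 0.3365 -0.2627  0.0008] [ 0.3977 -0.3836  0.0259]
plate 4139 [ 0.4322 -0.208   0.0125] [ 0.4309 -0.2137  0.0126] [0.1126 0.0942 0.0069] 0.01599972365122243
boss 578 [ 0.4299 -0.2102  0.0344] [ 0.4249 -0.2088  0.0339] [0.0657 0.0534 0.0058] 0.036836191686150654
cup 1089 [ 0.4311 -0.2086  0.0559] [ 0.4311 -0.2086  0.056 ] [0.0421 0.0425 0.0059] 0.05890042518329697
spin 126 [ 0.4312 -0.2091  0.086 ] [ 0.4316 -0.2088  0.0782] [0.0108 0.0119 0.0235] 0.08998143732439262
tip 85 [ 0.4312 -0.2088  0.0878] [ 0.431  -0.2087  0.0875] [0.0097 0.0094 0.0049] 0.08998143732439262
col 475 [ 0.5494 -0.3511  0.0391] [ 0.5518 -0.354   0.033 ] [0.0312 0.0245 0.0257] 0.04584757846562976
coltop 329 [ 0.5517 -0.3521  0.0431] [ 0.5518 -0.3527  0.0424] [0.0312 0.0205 0.0068] 0.04584757846562976
flange 429 [ 0.5461 -0.3502  0.0144] [ 0.5517 -0.3564  0.0135] [0.0451 0.0442 0.0065] 0.01679261336457616
```

View pics/e.png

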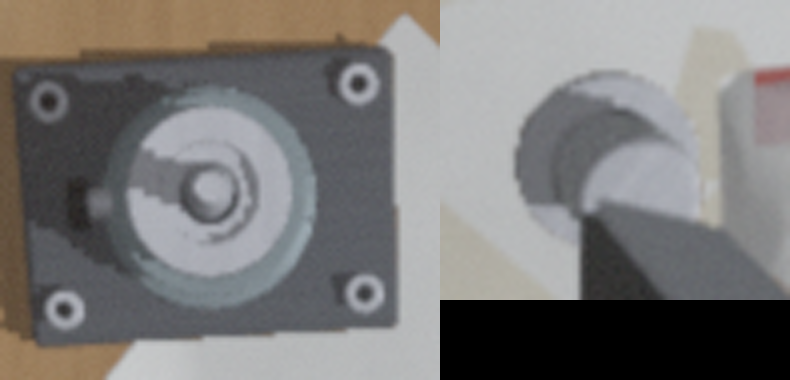

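servo_tool --pt "60 0.06 0.005 0 0 0 0" --pt "60 0.06 0.005 0 0 0 0" --pt "60 0.06 0.005 0 0 0 0" --pt "60 0.06 0.005 0 0 0 0" --pt "60 0.06 0.005 0 0 0 0" --pt "60 0.06 0.005 0 0 0 0" --pt "60 0.06 0.005 0 0 0 0" --pt "60 0.06 0.005 0 0 0 0"

```text
time_s: 3.15
ee_pos: [0.4713, 0.1898, 0.2468]
eef_rot: [3.141, -0.0, 1.57]
force: [-0.1, 0.1, -0.4]
grip_width: 0.0564
grip_force: 0.0
```

The crop shows the spindle in the cup at crop (210,192). The collar's flange and grip are partly hidden by a finger, with a white and red packet just on its +x side. Next I measure the bearing.

```bash
python3 - <<'E'
from h import *
np.set_printoptions(precision=4,suppress=True)
c=ctrl.camera("wrist");save(c,"pics/f.png");w=pts(c)
m=(abs(w[...,0]-.475)<.04)&(abs(w[...,1]-.288)<.04)&(w[...,2]>.008)&(w[...,2]<.016)
q=w[m];print(len(q),q.mean(0),(q.min(0)+q.max(0))/2,q.max(0)-q.min(0),np.median(q[:,2]))
print(np.argwhere(m).mean(0))
for lab in [1]:
    n,l,stt,cen=cv2.connectedComponentsWithStats(m.astype(np.uint8));i=1+stt[1:,4].argmax();q=w[l==i]
    print(stt[i],(q.min(0)+q.max(0))/2,q.max(0)-q.min(0))
E
```

```text
611 [0.4766 0.2878 0.0111] [0.4763 0.2878 0.0112] [0.0338 0.0334 0.0053] 0.01105623558653307
[ 91.0115 280.7349]
[266  76  30  31 611] [0.4763 0.2878 0.0112] [0.0338 0.0334 0.0053]
```

View pics/f.png

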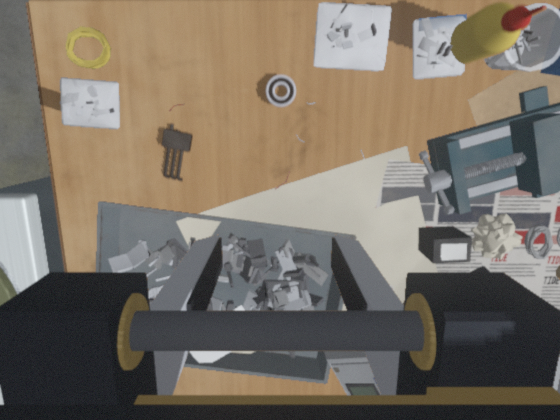

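The bearing is at pixel (281,91), standing alone, at world (0.4765, 0.288).

servo_tool --pt "60 0.049 0.0025 0 0 0 0" --pt "60 0.049 0.0025 0.01 0 0 0" --pt "60 0 0 0.05 0 0 0" --pt "60 0 0 0.05 0 0 0" --pt "60 0 0 0.05 0 0 0" --pt "60 0 0 0.04 0 0 0" --pt "60 0 0 0.02 0 0 0" --pt "60 0 0 0.01 0 0 0"

```text
time_s: 4.2
ee_pos: [0.4762, 0.2857, 0.0155]
eef_rot: [-3.14, 0.001, 1.57]
force: [0.6, -0.2, 0.5]
grip_width: 0.0562
grip_force: 0.0
```

servo_tool --force 15 --pt "60 0 0 0.007 0 0 0" --pt "60 0 0 0.004 0 0 0" --pt "60 0 0 0.0025 0 0 0" --pt "50 0 0 0 0 0 0" --pt "30 0 0 0 0 0 0" --pt "25 0 0 0 0 0 0" --pt "25 0 0 0 0 0 0" --pt "25 0 0 0 0 0 0"

```text
time_s: 5.2
ee_pos: [0.4762, 0.2867, 0.0031]
eef_rot: [3.142, -0.0, 1.571]
force: [0.5, -0.1, 0.3]
grip_width: 0.0234
grip_force: 0.0
```

```bash
python3 - <<'E'
from h import *
c=ctrl.camera("wrist");s=ctrl.camera("top")
a=c["pixels"][100:,:,::-1][:, 80:480];b=cv2.resize(s["pixels"][186:246,135:195,::-1],(320,320),interpolation=cv2.INTER_CUBIC)
cv2.imwrite("pics/g.png",np.hstack([a,b]))
print(ctrl.get_obs()["grip_width"],ctrl.get_obs()["grip_force"])
E
```

```text
0.023116119444539205 0.0
```

View pics/g.png

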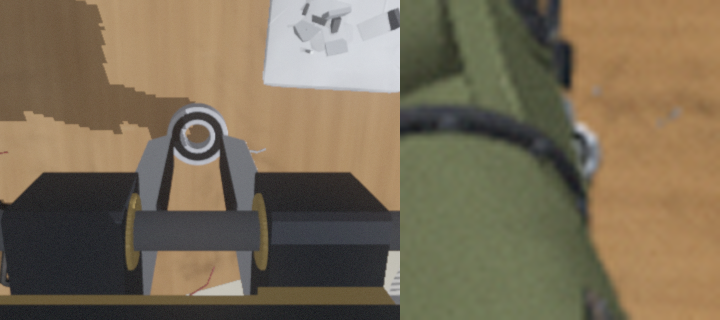

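The bearing is still flat, but it now sits just beyond the fingertips in +y, at about (197,133) in the left crop. It slipped out of the grip, so I measure where it is now.

```bash
python3 - <<'E'
from h import *
np.set_printoptions(precision=4,suppress=True)
c=ctrl.camera("wrist");w=pts(c)
m=(abs(w[...,0]-.475)<.03)&(abs(w[...,1]-.30)<.035)&(w[...,2]>.008)&(w[...,2]<.0145)
n,l,stt,cen=cv2.connectedComponentsWithStats(m.astype(np.uint8));i=1+stt[1:,4].argmax();q=w[l==i]
print(stt[i],cen[i],(q.min(0)+q.max(0))/2,q.max(0)-q.min(0),np.median(q[:,2]))
# ray cast of centre to z=.011
r,cc=233+0,277
K=c["mtx"];P=c["pose"]
for u,v in[(277,234),(277,203),(277,264)]:
    d=P[:3,:3]@[(u-K[0,2])/K[0,0],-(v-K[1,2])/K[1,1],-1];print(P[:3,3]+d*(.011-P[2,3])/d[2], w[v,u])
print(P[:3,3])
# finger tips depth
for v in range(200,300,10): print(v,w[v,240],w[v,310])
E
```

```text
[ 247  205   61   60 2191] [276.9717 233.974 ] [0.4764 0.2878 0.0108] [0.0345 0.0353 0.0055] 0.011131398073255305
[0.4764 0.2887 0.011 ] [0.4764 0.2854 0.0005]
[0.4763 0.307  0.011 ] [0.4764 0.3054 0.0039]
[0.4764 0.2704 0.011 ] [0.4764 0.2702 0.0106]
[0.4759 0.3527 0.2118]
200 [0.4547 0.3067 0.0019] [0.4958 0.3065 0.0008]
210 [ 0.4543  0.3001 -0.0005] [0.496  0.3004 0.0006]
220 [0.4542 0.2941 0.0004] [ 0.4963  0.2938 -0.001 ]
230 [0.4541 0.288  0.0007] [0.4963 0.2879 0.0003]
240 [0.4582 0.2955 0.0417] [0.4924 0.2953 0.0414]
250 [0.4596 0.2955 0.0559] [0.4911 0.2957 0.0564]
260 [0.4608 0.2956 0.0683] [0.4901 0.2952 0.0672]
270 [0.4618 0.2955 0.0784] [0.4893 0.2948 0.0769]
280 [0.4627 0.2957 0.0881] [0.4886 0.2938 0.0839]
290 [0.4631 0.2938 0.0923] [0.4878 0.2942 0.093 ]
```

```bash
python3 - <<'E'
from h import *
np.set_printoptions(precision=3,suppress=True)
c=ctrl.camera("wrist");w=pts(c)
for v in range(224,262,3):
    print(v,[ "%.3f/%.3f"%(w[v,u,0],w[v,u,2]) for u in range(232,324,6)])
q=w[(w[...,2]>.013)&(w[...,2]<.06)&(abs(w[...,1]-.287)<.02)];print(len(q),q[:,2].min(),np.percentile(q[:,2],[1,5,20]))
o=ctrl.get_obs();print(o["ee_pos"],o["grip_width"],o["force"])
E
```

```text
224 ['0.449/0.001', '0.453/-0.001', '0.457/-0.000', '0.461/0.011', '0.464/0.010', '0.468/0.012', '0.471/0.011', '0.475/-0.001', '0.478/-0.000', '0.481/0.012', '0.485/0.011', '0.488/0.010', '0.492/0.012', '0.496/0.000', '0.500/0.001', '0.503/0.001']
227 ['0.449/-0.001', '0.453/-0.001', '0.456/-0.000', '0.461/0.011', '0.464/0.011', '0.468/0.010', '0.471/-0.001', '0.475/0.001', '0.478/-0.000', '0.482/0.001', '0.485/0.012', '0.488/0.009', '0.492/0.012', '0.496/-0.000', '0.500/0.002', '0.503/0.000']
230 ['0.449/0.000', '0.453/0.001', 'nan/nan', '0.461/0.010', '0.464/0.011', '0.468/0.011', '0.471/0.001', '0.475/-0.002', '0.478/0.000', '0.482/0.001', '0.485/0.012', '0.488/0.011', '0.492/0.013', '0.496/0.001', '0.500/0.000', '0.504/0.000']
233 ['0.449/0.001', '0.453/-0.000', '0.456/0.000', '0.461/0.012', '0.464/0.011', '0.468/0.011', '0.471/0.000', '0.475/0.001', '0.478/0.001', '0.482/-0.000', '0.485/0.012', '0.488/0.010', '0.492/0.013', '0.496/-0.001', '0.500/0.000', '0.504/0.001']
236 ['0.449/-0.000', '0.453/-0.000', '0.460/0.036', '0.463/0.036', '0.464/0.011', '0.468/0.012', '0.471/0.000'
[... 1511 characters left out ...]
82/0.012', '0.485/0.011', '0.489/0.012', '0.488/0.057', '0.491/0.061', '0.493/0.062', '0.496/0.062']
257 ['0.457/0.064', '0.460/0.064', '0.462/0.065', '0.464/0.060', '0.464/0.001', '0.468/0.012', '0.471/0.010', '0.475/0.011', '0.478/0.010', '0.482/0.010', '0.485/0.012', '0.489/0.000', '0.488/0.060', '0.490/0.064', '0.493/0.065', '0.495/0.065']
260 ['0.457/0.068', '0.460/0.068', '0.462/0.068', '0.464/0.059', '0.464/0.001', '0.468/0.011', '0.471/0.011', '0.475/0.012', '0.478/0.013', '0.482/0.011', '0.485/0.012', '0.489/0.001', '0.488/0.063', '0.490/0.069', '0.493/0.068', '0.495/0.069']
1139 0.013012978717986096 [0.014 0.036 0.041]
[0.476 0.287 0.003] 0.023539061135345183 [-0.218 -0.151 -0.885]
```

```bash
python3 - <<'E'
from h import *
import pickle
np.set_printoptions(precision=3,suppress=True)
for n,c,T in[("open94",pickle.load(open("c1.pkl","rb")),[.4305,-.2922,.2465]),("now",ctrl.camera("wrist"),ctrl.get_obs()["ee_pos"])]:
    w=pts(c)-T
    for sgn in(1,-1):
        m=(w[...,0]*sgn>.005)&(w[...,0]*sgn<.075)&(abs(w[...,1])<.0105)&(w[...,2]>-.02 if n!="now" else w[...,2]>.015)&(w[...,2]<.1)
        q=w[m]; o=q[:,2].argsort();print(n,sgn,len(q),q[o[:3]].tolist(),np.percentile(q[:,2],[2,10]), abs(q[:,0]).min())
E
```

```text
open94 1 3715 [[0.04860061917098146, 0.008128760244192568, 0.028529500483663428], [0.049415854442323215, 0.008878205774782044, 0.02919053848134784], [0.047112762583714884, -0.004769951217586499, 0.029197076125078658]] [0.033 0.042] 0.046245386941818956
open94 -1 3703 [[-0.04894955554622338, 0.007002102063375981, 0.028205468265379896], [-0.048853854867281776, 0.008121013338673821, 0.028317805722743283], [-0.048210824061387825, 0.007273476409632829, 0.029035319349351385]] [0.033 0.042] 0.046465220114864814
now 1 2123 [[0.013540115591482216, 0.008637503363980226, 0.028532353077191007], [0.01246878380293337, 0.007327247108660007, 0.02947975682873704], [0.011664802475474911, -0.008001406926907317, 0.029551003618441034]] [0.035 0.043] 0.01148729317918984
now -1 2117 [[-0.01187845732635523, -0.007606774034823072, 0.029170284703974807], [-0.014208444324520786, 0.00887279973268884, 0.02930005582235206], [-0.012681541420779374, 0.007320705846368236, 0.02948518281442463]] [0.034 0.043] 0.011747095160091425
```

The depth images put the real fingertips about 29 mm behind the reported TCP at both openings. The fingers therefore closed above the bearing, which didn't move. I'll reopen and go lower, watching the force.

servo_tool --pt "55 0 0 0 0 0 0" --pt "55 0 0 0 0 0 0" --pt "55 0 0 0 0 0 0" --pt "55 0 0 0 0 0 0" --pt "55 0.001 0 0.006 0 0 0" --pt "55 0 0 0.006 0 0 0" --pt "55 0 0 0.006 0 0 0" --pt "55 0 0 0.003 0 0 0"

```text
time_s: 6.45
ee_pos: [0.476, 0.2875, -0.0186]
eef_rot: [-3.141, 0.0, 1.571]
force: [0.4, 0.6, -0.1]
grip_width: 0.0516
grip_force: 0.0
```

servo_tool --pt "55 0 0 0.002 0 0 0" --pt "55 0 0 0.001 0 0 0" --pt "55 0 0 0.001 0 0 0" --pt "30 0 0 0 0 0 0" --pt "30 0 0 0 0 0 0" --pt "30 0 0 0 0 0 0" --pt "30 0 0 0 0 0 0" --pt "30 0 0 0 0 0 0"

```text
time_s: 7.45
ee_pos: [0.4762, 0.2877, -0.0219]
eef_rot: [3.141, -0.0, 1.571]
force: [0.3, -0.3, 1.2]
grip_width: 0.0341
grip_force: 15.0
```

```bash
cat >> h.py <<'E'
def tips(c):
    T=ctrl.get_obs()["ee_pos"]; w=pts(c)-T
    r=[]
    for s in(1,-1):
        m=(w[...,0]*s>.005)&(w[...,0]*s<.075)&(abs(w[...,1])<.0105)&(w[...,2]>.022)&(w[...,2]<.1)
        r.append(np.sort(w[m][:,2])[:5].mean())
    return r
E
python3 - <<'E'
from h import *
np.set_printoptions(precision=4,suppress=True)
c=ctrl.camera("wrist");w=pts(c);print(tips(c))
m=(abs(w[...,0]-.475)<.03)&(abs(w[...,1]-.29)<.035)&(w[...,2]>.008)&(w[...,2]<.0145)
q=w[m];print(q.min(0),q.max(0),ctrl.get_obs())
E
```

```text
[np.float64(0.022000969550017187), np.float64(0.022001467962359116)]
[0.45   0.2701 0.008 ] [0.5021 0.3054 0.0145] {'time_s': 7.5, 'qpos': array([0.4776, 0.5563, 1.6657, 0.    , 0.9194, 0.4776]), 'joint_vel': array([-0.002 ,  0.0013,  0.    , -0.0027, -0.0013,  0.0002]), 'tau': array([  0.0074, -58.9785, -27.3253,   0.0565,  -0.0504,  -0.0051]), 'ee_pos': array([ 0.4762,  0.2877, -0.0219]), 'eef_rot': array([ 3.1415, -0.0001,  1.5708]), 'force': array([-0.5412, -0.5946,  0.7898]), 'moment': array([-0.0457, -0.0634, -0.0186]), 'grip_force': 15.000161323696375, 'grip_width': 0.034155463393290085}
```

servo_tool --force 25 --pt "45 0 0 0 0 0 0" --pt "45 0 0 0 0 0 0" --pt "45 0 0 0.0015 0 0 0" --pt "45 0 0 0.0015 0 0 0" --pt "45 0 0 0 0 0 0" --pt "30 0 0 0 0 0 0" --pt "30 0 0 0 0 0 0" --pt "30 0 0 0 0 0 0"

```text
time_s: 8.5
ee_pos: [0.4762, 0.2877, -0.0249]
eef_rot: [-3.142, -0.0, 1.571]
force: [-0.3, -0.3, -0.9]
grip_width: 0.034
grip_force: 25.0
```

servo_tool --pt "30 0 0 0 0 0 0" --pt "30 0 0 -0.01 0 0 0" --pt "30 0 0 -0.03 0 0 0" --pt "30 0 0 -0.05 0 0 0" --pt "30 0 0 -0.05 0 0 0" --pt "30 0 0 -0.05 0 0 0" --pt "30 0 0 -0.02 0 0 0" --pt "30 0 0 0 0 0 0"

```text
time_s: 9.5
ee_pos: [0.4766, 0.2879, 0.1869]
eef_rot: [3.139, -0.002, 1.571]
force: [0.0, 0.6, -0.8]
grip_width: 0.0341
grip_force: 25.0
```

```bash
python3 - <<'E'
from h import *
np.set_printoptions(precision=4,suppress=True)
c=ctrl.camera("wrist");w=pts(c);o=ctrl.get_obs();T=o["ee_pos"];w=w-T;print(T)
save(c,"pics/i.png")
m=(abs(w[...,0])<.0185)&(abs(w[...,1])<.025)&(w[...,2]>.015)&(w[...,2]<.045)
q=w[m];print(len(q),q.min(0),q.max(0),np.median(q[:,2]))
f=q[np.hypot(q[:,0],q[:,1])<.0175]
A=np.c_[f[:,:2],np.ones(len(f))];print(np.linalg.lstsq(A,f[:,2],rcond=None)[0])
E
```

```text
[0.4761 0.2876 0.1852]
3655 [-0.0185 -0.0174  0.0266] [0.0185 0.0183 0.0449] 0.03772748254447758
[0.0045 0.0156 0.0375]
```

View pics/i.png

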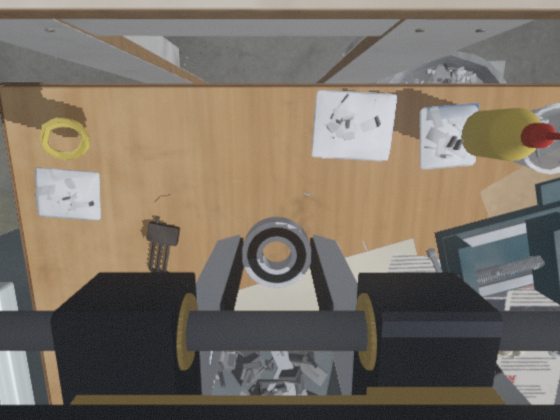

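The bearing is held level and centred between the fingers, at about (277,252).

servo_tool --pt "30 -0.03 -0.003 0 0 0 0" --pt "30 -0.06 -0.005 0 0 0 0" --pt "30 -0.062 -0.006 0 0 0 0" --pt "30 -0.062 -0.006 0 0 0 0" --pt "30 -0.062 -0.006 0 0 0 0" --pt "30 -0.062 -0.006 0 0 0 0" --pt "30 -0.062 -0.006 0 0 0 0" --pt "30 -0.06 -0.005 0 0 0 0"

```text
time_s: 10.55
ee_pos: [0.432, -0.1741, 0.1839]
eef_rot: [-3.14, -0.001, 1.571]
force: [1.6, -0.4, -0.4]
grip_width: 0.0345
grip_force: 25.0
```

servo_tool --pt "30 -0.036 -0.002 0.02 0 0 0" --pt "30 0 0 0.03 0 0 0" --pt "30 0 0 0.03 0 0 0" --pt "30 0 0 0.01 0 0 0" --pt "30 0 0 0 0 0 0" --pt "30 0 0 0 0 0 0" --pt "30 0 0 0 0 0 0" --pt "30 0 0 0 0 0 0"

```text
time_s: 11.55
ee_pos: [0.4314, -0.2084, 0.0955]
eef_rot: [3.141, 0.0, 1.571]
force: [-0.2, -0.1, 0.1]
grip_width: 0.0341
grip_force: 25.0
```

```bash
python3 - <<'E'
from h import *
np.set_printoptions(precision=4,suppress=True)
c=ctrl.camera("wrist");w=pts(c);o=ctrl.get_obs();print(o["ee_pos"],o["force"])
save(c,"pics/j.png")
d=w-[.4311,-.2087,0]
m=(np.hypot(d[...,0],d[...,1])<.0068)&(w[...,2]>.06)&(w[...,2]<.098)
q=w[m];print(len(q));
if len(q): print(q.min(0),q.max(0),q.mean(0))
E
```

```text
[ 0.4313 -0.2084  0.0954] [ 0.4014 -0.4954 -0.6536]
81
[ 0.4255 -0.2066  0.06  ] [ 0.4364 -0.2024  0.0759] [ 0.431  -0.2038  0.0661]
```

servo_tool --pt "30 0 0 0.01 0 0 0" --pt "30 0 0 0.01 0 0 0" --pt "30 0 0 0.008 0 0 0" --pt "30 0 0 0.008 0 0 0" --pt "30 0 0 0.008 0 0 0" --pt "30 0 0 0.008 0 0 0" --pt "30 0 0 0.006 0 0 0" --pt "30 0 0 0.003 0 0 0"

```text
time_s: 12.6
ee_pos: [0.4311, -0.2083, 0.0337]
eef_rot: [-3.141, -0.0, 1.571]
force: [0.9, -0.5, -0.5]
grip_width: 0.0339
grip_force: 25.0
```

servo_tool --pt "30 0 0 0.0015 0 0 0" --pt "30 0 0 0.0015 0 0 0" --pt "30 0 0 0 0 0 0" --pt "60 0 0 0 0 0 0" --pt "60 0 0 0 0 0 0" --pt "60 0 0 0 0 0 0" --pt "60 0 0 0 0 0 0" --pt "60 0 0 0 0 0 0"

```text
time_s: 13.6
ee_pos: [0.4312, -0.2083, 0.031]
eef_rot: [-3.142, -0.0, 1.571]
force: [0.5, 0.3, -0.0]
grip_width: 0.0559
grip_force: 0.0
```

servo_tool --pt "60 0 0 -0.01 0 0 0" --pt "60 0 0 -0.03 0 0 0" --pt "60 0 0 -0.04 0 0 0" --pt "60 0 0 -0.05 0 0 0" --pt "60 -0.02 0.02 -0.05 0 0 0" --pt "60 -0.02 0.02 0 0 0 0" --pt "60 0 0 0 0 0 0" --pt "60 0 0 0 0 0 0"

```text
time_s: 14.6
ee_pos: [0.4706, -0.2479, 0.2109]
eef_rot: [-3.141, -0.0, 1.571]
force: [-0.8, 0.6, 0.1]
grip_width: 0.0565
grip_force: 0.0
```

```bash
python3 - <<'E'
from h import *
np.set_printoptions(precision=4,suppress=True)
c=ctrl.camera("wrist");w=pts(c);o=ctrl.get_obs();print(o["ee_pos"],o["force"])
save(c,"pics/k.png")
def R(n,m):
    q=w[m];print(n,len(q),(q.min(0)+q.max(0))/2,q.max(0)-q.min(0),np.median(q[:,2]))
d=np.hypot(w[...,0]-.4311,w[...,1]+.2087);z=w[...,2]
R("bear",(d<.025)&(z>.063)&(z<.071)); R("tip",(d<.008)&(z>.08)&(z<.11)); R("cup",(d<.03)&(z>.053)&(z<.059))
m=(d<.017)&(d>.009)&(z>.06)&(z<.075);f=w[m]-[.4311,-.2087,0];print("tilt",np.linalg.lstsq(np.c_[f[:,:2],np.ones(len(f))],f[:,2],rcond=None)[0])
q=w[(d<.005)&(z>.08)];print("top z",np.percentile(q[:,2],[50,80,95]))
e=np.hypot(w[...,0]-.5518,w[...,1]+.3565)
R("flange",(e<.027)&(z>.010)&(z<.017));R("ctop",(e<.02)&(z>.038)&(z<.048))
cv2.imwrite("pics/k.png",c["pixels"][:,:,::-1])
E
```

```text
[ 0.4706 -0.2478  0.211 ] [-0.4584  0.5818 -0.8746]
bear 888 [ 0.4311 -0.2084  0.0664] [0.0344 0.034  0.0065] 0.06717728151581037
tip 139 [ 0.4313 -0.2089  0.0857] [0.0119 0.011  0.0096] 0.08672329568921366
cup 439 [ 0.4312 -0.2089  0.0561] [0.0425 0.042  0.0057] 0.05653111199502092
tilt [0.0037 0.0004 0.0671]
top z [0.0881 0.0892 0.09  ]
flange 149 [ 0.5363 -0.3608  0.0135] [0.0141 0.0356 0.0058] 0.014628853828778876
ctop 8 [ 0.5383 -0.3619  0.0407] [0.0023 0.0066 0.0037] 0.04123246343668338
```

View pics/k.png

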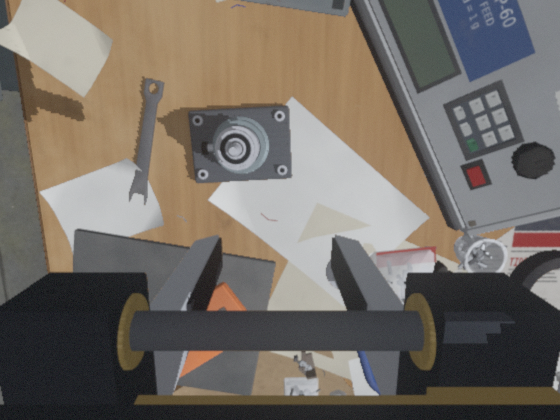

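The bearing lies flat on the cup around the spindle, at (238,147). The collar is hidden behind the right finger at about (340,270). I check the clearance around it in the saved depth images.

```bash
python3 - <<'E'
from h import *
import pickle
t,s=pickle.load(open("c0.pkl","rb"));c=pickle.load(open("c1.pkl","rb"))
for n,cc in(("top",t),("wrist1",c),("side",s)):
    w=pts(cc).reshape(-1,3);w=w[(w[:,2]<.11)]
    print(n)
    for x in np.arange(.45,.66,.01):
        r=[]
        for y in np.arange(-.27,-.46,-.01):
            m=(abs(w[:,0]-x)<.005)&(abs(w[:,1]-y)<.005);r.append("%3d"%round(1000*np.percentile(w[m,2],90)) if m.sum()>1 else "  .")
        print("%.2f"%x," ".join(r))
E
```

```text
top
0.45   3   3   2   3   3   3   0   6  11  13  12  10  11  12  11  12  15  10  11
0.46   1   2   2   4   3   1   2   2  11   9  11  11   9  11   9   8   7   5  11
0.47   3   2   4   4   2   4   4   1   8   8   4   2   2   2   4   3   4   4   5
0.48   3   2   2   3   1   2   2   2   1   1   1   3   2   2   3   2   2   2   5
0.49   3   3   2   3   4   2   1   4   3   1   3   3   3   2   2   3   3   3   4
0.50   3   5   1   3   3   3   2   2   1   5   2   3   2   2   2   4   2   6   4
0.51   4   3   5   5   4   4   2   4   1   3   1   2   2   2   2   2   7   6   3
0.52   3   6   5   5   2   4   3   3   2   4   3   3   4   2   3   1   8   7   4
0.53   3   5   4   5   3   5   2   8  15  15   9   5   2   2   3   3   4   3   2
0.54   2   4   4   6   2   4   5  16  43  44  20   8   7   2   4   4   2   1   2
0.55   3   2   4   5   4   4  15  41  45  44  43  14   8   9   4   2   3   3   2
0.56   4   2   4   2   2   3   5  41  45  46  43   6   7   5   4   1   2   1   2
0.57   3   1   4   2   2   3   3  11  39  42   .   5   3   3   3   1   3   3  12
0.58   2   1   4   4   4   4   3   3   6   
[... 3318 characters left out ...]
   .   .  38  22  14   9   2   1   1   1   .   1  11
0.58   2   2   .   .   .   .   .   5   6   3   1   2   1   2   1   1   1   .   .
0.59   2   2   .   .   .   1   1   7  11  13  15  14  11  11  11   8   5   1   2
0.60   3   2   1   .   1   1   2  11  16  19  20  19  18  17  15  13   9  11  11
0.61   2   2   2   1   1   2   5   .  20  22  22  22  19  20  23  16  11  11  11
0.62   4   3   3   2   4   3   .   .  20  22  23  22  27  21  21  16  11   1   .
0.63   .   5   5   4   4   0   .   .  19  20  22  24  29  20  17  15   8   1   1
0.64   0   .   7   6   0   1   .  13  16  17  19  21  20  20  19  15   8   1   1
0.65  34  27   0  -1  -1   1   6   .  14  18  19  19  18  18  18  14   6   1   1
```

servo_tool --pt "45 -0.03 0.023 0 0 0 0" --pt "45 -0.04 0.03 0 0 0 0" --pt "45 -0.0384 0.0282 0 0 0 0" --pt "45 0 0 0.03 0 0 0" --pt "45 0 0 0.05 0 0 0" --pt "45 0 0 0.05 0 0 0" --pt "45 0 0 0.03 0 0 0" --pt "45 0 0 0 0 0 0"

```text
time_s: 15.65
ee_pos: [0.5512, -0.3556, 0.0492]
eef_rot: [-3.138, -0.003, 1.571]
force: [-0.8, 0.2, 1.7]
grip_width: 0.042
grip_force: 0.0
```

```bash
python3 - <<'E'
from h import *
np.set_printoptions(precision=4,suppress=True)
c=ctrl.camera("wrist");w=pts(c);o=ctrl.get_obs();print(o["ee_pos"],o["force"],o["grip_width"])
def R(n,m):
    q=w[m];print(n,len(q),(q.min(0)+q.max(0))/2,q.max(0)-q.min(0))
z=w[...,2];e=np.hypot(w[...,0]-.5518,w[...,1]+.3565)
R("flange",(e<.027)&(z>.010)&(z<.017));R("ctop",(e<.018)&(z>.0405)&(z<.0455))
E
```

```text
[ 0.5521 -0.3563  0.0514] [ 0.1029 -0.2505  0.0506] 0.0421654654864224
flange 1347 [ 0.552  -0.355   0.0136] [0.0457 0.0408 0.0068]
ctop 1787 [ 0.552  -0.3572  0.043 ] [0.0297 0.0296 0.0049]
```

servo_tool --force 60 --pt "45 -0.0008 0 0.02 0 0 0" --pt "45 0 0 0.02 0 0 0" --pt "45 0 0 0.015 0 0 0" --pt "45 0 0 0.006 0 0 0" --pt "45 0 0 0.0024 0 0 0" --pt "45 0 0 0 0 0 0" --pt "28 0 0 0 0 0 0" --pt "28 0 0 0 0 0 0"

```text
time_s: 16.7
ee_pos: [0.5526, -0.3577, -0.0119]
eef_rot: [3.141, 0.0, 1.571]
force: [0.2, -0.8, 1.9]
grip_width: 0.0295
grip_force: 60.0
```

servo_tool --pt "28 0 0 0 0 0 0" --pt "28 0 0 0 0 0 0" --pt "28 0 0 -0.01 0 0 0" --pt "28 0 0 -0.03 0 0 0" --pt "28 0 0 -0.04 0 0 0" --pt "28 0 0 -0.05 0 0 0" --pt "28 0 0 -0.02 0 0 0" --pt "28 0 0 0 0 0 0"

```text
time_s: 17.7
ee_pos: [0.5528, -0.3578, 0.1393]
eef_rot: [3.139, 0.002, 1.571]
force: [-0.1, 0.6, -2.2]
grip_width: 0.0293
grip_force: 60.0
```

```bash
python3 - <<'E'
from h import *
np.set_printoptions(precision=4,suppress=True)
c=ctrl.camera("wrist");o=ctrl.get_obs();T=o["ee_pos"];w=pts(c)-T;print(T,o["force"],o["moment"],o["grip_width"],o["grip_force"])
z=w[...,2];e=np.hypot(w[...,0],w[...,1]);print(np.median(z[e<.012]))
m=(e<.02)&(abs(z-np.median(z[e<.012]))<.0025)
q=w[m];print(len(q),(q.min(0)+q.max(0))/2,q.max(0)-q.min(0))
f=w[(e<.0125)&m];print(np.linalg.lstsq(np.c_[f[:,:2],np.ones(len(f))],f[:,2],rcond=None)[0])
E
```

```text
[ 0.5522 -0.3575  0.1375] [ 0.3669  0.6374 -2.9045] [-0.0544 -0.0437 -0.0039] 0.02916305396801471 59.99622954055667
0.057118293857188446
3351 [ 0.0001 -0.0001  0.0571] [0.0359 0.0302 0.005 ]
[-0.0014 -0.0036  0.0573]
```

servo_tool --pt "28 0.025 -0.02 0 0 0 0" --pt "28 0.035 -0.029 0 0 0 0" --pt "28 0.035 -0.029 0 0 0 0" --pt "28 0.035 -0.028 0 0 0 0" --pt "28 0.0187 -0.015 0 0 0 0" --pt "28 0 0 0.025 0 0 0" --pt "28 0 0 0.02 0 0 0" --pt "28 0 0 0 0 0 0"

```text
time_s: 18.75
ee_pos: [0.4301, -0.2081, 0.0906]
eef_rot: [-3.138, -0.002, 1.571]
force: [0.1, 0.7, -2.2]
grip_width: 0.0293
grip_force: 60.0
```

```bash
python3 - <<'E'
from h import *
np.set_printoptions(precision=4,suppress=True)
c=ctrl.camera("wrist");o=ctrl.get_obs();T=o["ee_pos"];print(T,o["force"])
w=pts(c);z=w[...,2]
e=np.hypot(w[...,0]-T[0],w[...,1]-T[1])
q=w[(e<.02)&(abs(z-T[2]-.057)<.003)];print((q.min(0)+q.max(0))/2)
q=w[(abs(w[...,0]-.4311)<.03)&(abs(w[...,1]+.2087)<.03)&(z<.059)&(z>.053)];print("cup",len(q),q.min(0),q.max(0))
cs=ctrl.camera("side");b=cv2.resize(cs["pixels"][190:300,220:340,::-1],(600,550),interpolation=cv2.INTER_CUBIC);cv2.imwrite("pics/l.png",b)
E
```

```text
[ 0.4307 -0.2085  0.0918] [-0.4931  0.3169 -1.0038]
[ 0.4307 -0.2077  0.1488]
cup 497 [ 0.4103 -0.208   0.0532] [ 0.4522 -0.1873  0.0588]
```

View pics/l.png

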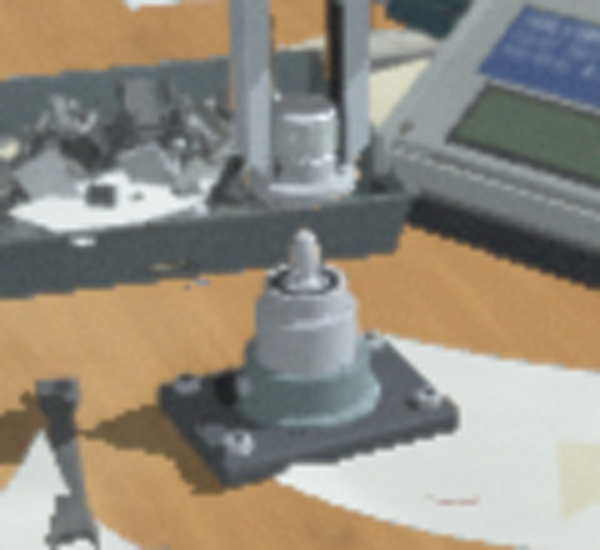

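The side crop shows the gripped collar directly above the spindle tip at (305,240), and the bearing lying on the cup.

servo_tool --pt "28 -0.0004 0.0005 0.003 0 0 0" --pt "28 0 0 0.003 0 0 0" --pt "28 0 0 0.003 0 0 0" --pt "28 0 0 0.003 0 0 0" --pt "28 0 0 0.003 0 0 0" --pt "28 0 0 0.003 0 0 0" --pt "28 0 0 0.003 0 0 0" --pt "28 0 0 0.003 0 0 0"

```text
time_s: 19.85
ee_pos: [0.4319, -0.2092, 0.0684]
eef_rot: [3.142, 0.0, 1.571]
force: [0.1, -0.5, -1.7]
grip_width: 0.0294
grip_force: 60.0
```

servo_tool --pt "28 0 0 0.0015 0 0 0" --pt "28 0 0 0.0015 0 0 0" --pt "28 0 0 0.0015 0 0 0" --pt "28 0 0 0.0015 0 0 0" --pt "28 0 0 0.0015 0 0 0" --pt "28 0 0 0.001 0 0 0" --pt "28 0 0 0.0005 0 0 0" --pt "28 0 0 0 0 0 0"

```text
time_s: 20.85
ee_pos: [0.4319, -0.2092, 0.0596]
eef_rot: [-3.142, 0.0, 1.571]
force: [-0.5, -0.3, -2.5]
grip_width: 0.0294
grip_force: 60.0
```

servo_tool --pt "28 0.0003 -0.0005 0.001 0 0 0" --pt "28 0 0 0.001 0 0 0" --pt "28 0 0 0.001 0 0 0" --pt "28 0 0 0.001 0 0 0" --pt "28 0 0 0.001 0 0 0" --pt "28 0 0 0.001 0 0 0" --pt "28 0 0 0.0005 0 0 0" --pt "28 0 0 0 0 0 0"

```text
time_s: 21.85
ee_pos: [0.4314, -0.209, 0.0539]
eef_rot: [3.141, 0.0, 1.571]
force: [-4.4, 2.8, 10.9]
grip_width: 0.0298
grip_force: 60.0
```

servo_tool --pt "28 0 0 0.0007 0 0 0" --pt "28 0 0 0.0007 0 0 0" --pt "28 0 0 0.0007 0 0 0" --pt "28 0 0 0.0007 0 0 0" --pt "28 0 0 0.0007 0 0 0" --pt "28 0 0 0.0005 0 0 0" --pt "28 0 0 0 0 0 0" --pt "28 0 0 0 0 0 0"

```text
time_s: 22.85
ee_pos: [0.4315, -0.209, 0.05]
eef_rot: [3.141, 0.0, 1.571]
force: [-4.9, 3.2, 11.7]
grip_width: 0.0294
grip_force: 60.0
```

servo_tool --pt "28 0.0004 -0.0006 0.0005 0 0 0" --pt "28 0 0 0.0005 0 0 0" --pt "28 0 0 0.0005 0 0 0" --pt "28 0 0 0.0005 0 0 0" --pt "28 0 0 0.0005 0 0 0" --pt "28 0 0 0.0005 0 0 0" --pt "28 0 0 0 0 0 0" --pt "28 0 0 0 0 0 0"

```text
time_s: 23.85
ee_pos: [0.4314, -0.2089, 0.0471]
eef_rot: [3.14, 0.001, 1.571]
force: [-1.3, 1.3, 9.2]
grip_width: 0.0293
grip_force: 60.0
```

```bash
cat > col.py <<'E'
from h import *
np.set_printoptions(precision=4,suppress=True)
c=ctrl.camera("wrist");o=ctrl.get_obs();T=o["ee_pos"];w=pts(c);z=w[...,2]
e=np.hypot(w[...,0]-T[0],w[...,1]-T[1]);k=np.median(z[e<.012]);print("T",T,"F",o["force"],"coltop",k,"rel",k-T[2])
for n,lo,hi in[("cup",.0205,.0212)]:
    d=np.hypot(w[...,0]-.4312,w[...,1]+.2088);m=(d<.0215)&(z>.03)&(z<.062)&(w[...,1]>-.205);q=z[m];print("low z",len(q),np.percentile(q,[5,25,50,75,95]) if len(q) else '')
E
python3 col.py
```

```text
T [ 0.4314 -0.2089  0.0471] F [-1.7546  0.0666  9.7173] coltop 0.10263138192176488 rel 0.05552714974924438
low z 452 [0.0333 0.0434 0.0482 0.0488 0.0496]
```

servo_tool --pt "28 0.0001 -0.0002 0.0007 0 0 0" --pt "28 0 0 0.0007 0 0 0" --pt "28 0 0 0.0007 0 0 0" --pt "28 0 0 0.0007 0 0 0" --pt "28 0 0 0.0007 0 0 0" --pt "28 0 0 0.0005 0 0 0" --pt "28 0 0 0 0 0 0" --pt "28 0 0 0 0 0 0"

```text
time_s: 24.9
ee_pos: [0.4314, -0.2089, 0.0432]
eef_rot: [3.14, 0.001, 1.571]
force: [-0.4, 0.1, 10.6]
grip_width: 0.0289
grip_force: 60.0
```

servo_tool --pt "28 0 0 0.0004 0 0 0" --pt "28 0 0 0.0004 0 0 0" --pt "28 0 0 0.0004 0 0 0" --pt "28 0 0 0.0004 0 0 0" --pt "28 0 0 0.0004 0 0 0" --pt "28 0 0 0 0 0 0" --pt "28 0 0 0 0 0 0" --pt "28 0 0 0 0 0 0"

```text
time_s: 25.9
ee_pos: [0.4312, -0.2087, 0.0403]
eef_rot: [3.14, 0.001, 1.571]
force: [4.9, -2.7, -1.6]
grip_width: 0.0293
grip_force: 60.0
```

servo_tool --pt "28 0 0 0.0002 0 0 0" --pt "28 0 0 0.0002 0 0 0" --pt "28 0 0 0.0002 0 0 0" --pt "28 0 0 0.0002 0 0 0" --pt "28 0 0 0 0 0 0" --pt "28 0 0 0 0 0 0" --pt "28 0 0 0 0 0 0" --pt "28 0 0 0 0 0 0"

```text
time_s: 26.9
ee_pos: [0.4312, -0.2088, 0.0398]
eef_rot: [3.14, 0.001, 1.571]
force: [4.4, -2.0, 2.9]
grip_width: 0.0292
grip_force: 60.0
```

```bash
python3 col.py
```

```text
T [ 0.4312 -0.2088  0.0398] F [ 4.6177 -2.2598  4.0302] coltop 0.09535260373126553 rel 0.055530201776205615
low z 377 [0.033  0.0403 0.0411 0.0417 0.0424]
```

servo_tool --pt "28 0 0 0.0002 0 0 0" --pt "28 0 0 0.0002 0 0 0" --pt "28 0 0 0.0002 0 0 0" --pt "28 0 0 0.0002 0 0 0" --pt "28 0 0 0 0 0 0" --pt "28 0 0 0 0 0 0" --pt "28 0 0 0 0 0 0" --pt "28 0 0 0 0 0 0"

```text
time_s: 27.95
ee_pos: [0.4313, -0.2088, 0.0393]
eef_rot: [3.14, 0.001, 1.571]
force: [3.8, -1.8, 7.7]
grip_width: 0.0289
grip_force: 60.0
```

servo_tool --pt "28 0 0 0.0002 0 0 0" --pt "28 0 0 0.0002 0 0 0" --pt "28 0 0 0.0002 0 0 0" --pt "28 0 0 0.0002 0 0 0" --pt "28 0 0 0 0 0 0" --pt "28 0 0 0 0 0 0" --pt "28 0 0 0 0 0 0" --pt "28 0 0 0 0 0 0"

```text
time_s: 28.95
ee_pos: [0.4313, -0.2088, 0.0386]
eef_rot: [3.14, 0.001, 1.571]
force: [2.6, -0.2, 10.6]
grip_width: 0.0291
grip_force: 60.0
```

```bash
python3 col.py
```

```text
T [ 0.4313 -0.2089  0.0386] F [ 3.1398 -0.5784 10.7769] coltop 0.09422569639878325 rel 0.05558583708215032
low z 375 [0.0329 0.0393 0.04   0.0405 0.0412]
```

servo_tool --pt "28 0 0 0.0002 0 0 0" --pt "28 0 0 0.0002 0 0 0" --pt "28 0 0 0.0002 0 0 0" --pt "28 0 0 0.0002 0 0 0" --pt "28 0 0 0 0 0 0" --pt "28 0 0 0 0 0 0" --pt "28 0 0 0 0 0 0" --pt "28 0 0 0 0 0 0"

```text
time_s: 30.0
ee_pos: [0.4313, -0.2089, 0.0382]
eef_rot: [3.14, 0.001, 1.571]
force: [1.0, 0.5, 15.3]
grip_width: 0.0292
grip_force: 60.0
```

servo_tool --pt "28 0 0 -0.0004 0 0 0" --pt "28 0 0 -0.0004 0 0 0" --pt "28 0 0 -0.0004 0 0 0" --pt "28 0 0 -0.0004 0 0 0" --pt "28 0 0 -0.0004 0 0 0" --pt "28 0 0 -0.0004 0 0 0" --pt "28 0 0 -0.0002 0 0 0" --pt "28 0 0 0 0 0 0"

```text
time_s: 31.0
ee_pos: [0.4312, -0.2088, 0.0399]
eef_rot: [3.14, 0.001, 1.571]
force: [6.1, -2.4, 2.7]
grip_width: 0.0293
grip_force: 60.0
```

```bash
python3 col.py
```

```text
T [ 0.4312 -0.2088  0.0399] F [ 5.317  -1.9995  2.6151] coltop 0.09545526426801208 rel 0.055526879907306245
low z 377 [0.0326 0.0404 0.0412 0.0417 0.0424]
```

servo_tool --pt "28 0 0 -0.0003 0 0 0" --pt "28 0 0 -0.0003 0 0 0" --pt "28 0 0 -0.0003 0 0 0" --pt "28 0 0 -0.0003 0 0 0" --pt "28 0 0 0 0 0 0" --pt "28 0 0 0 0 0 0" --pt "28 0 0 0 0 0 0" --pt "28 0 0 0 0 0 0"

```text
time_s: 32.05
ee_pos: [0.431, -0.2086, 0.0409]
eef_rot: [3.141, 0.001, 1.571]
force: [5.6, -2.4, 0.5]
grip_width: 0.0293
grip_force: 60.0
```

```bash
python3 col.py
```

```text
T [ 0.431  -0.2086  0.0408] F [ 6.0385 -2.1647  1.2923] coltop 0.09635787863654521 rel 0.05550828892239398
low z 385 [0.0322 0.0401 0.042  0.0426 0.0432]
```

servo_tool --pt "28 0 0 0.0006 0 0 0" --pt "28 0 0 0.0006 0 0 0" --pt "28 0 0 0.0006 0 0 0" --pt "28 0 0 0.0006 0 0 0" --pt "28 0 0 0.0006 0 0 0" --pt "28 0 0 0.0005 0 0 0" --pt "28 0 0 0.0003 0 0 0" --pt "28 0 0 0 0 0 0"

```text
time_s: 33.1
ee_pos: [0.4311, -0.2088, 0.0382]
eef_rot: [3.14, 0.001, 1.571]
force: [-0.5, 1.2, 16.9]
grip_width: 0.0291
grip_force: 60.0
```

servo_tool --pt "28 0 0 0.0002 0 0 0" --pt "28 0 0 0.0002 0 0 0" --pt "28 0 0 0.0002 0 0 0" --pt "28 0 0 0.0002 0 0 0" --pt "28 0 0 0 0 0 0" --pt "28 0 0 0 0 0 0" --pt "28 0 0 0 0 0 0" --pt "28 0 0 0 0 0 0"

```text
time_s: 34.1
ee_pos: [0.4312, -0.2088, 0.038]
eef_rot: [3.14, 0.001, 1.571]
force: [-3.6, 3.2, 26.8]
grip_width: 0.0294
grip_force: 60.0
```

servo_tool --pt "28 0 0 -0.0006 0 0 0" --pt "28 0 0 -0.0006 0 0 0" --pt "28 0 0 -0.0006 0 0 0" --pt "28 0 0 -0.0006 0 0 0" --pt "28 0 0 -0.0006 0 0 0" --pt "28 0 0 -0.0005 0 0 0" --pt "28 0 0 0 0 0 0" --pt "28 0 0 0 0 0 0"

```text
time_s: 35.1
ee_pos: [0.431, -0.2087, 0.0399]
eef_rot: [3.141, 0.001, 1.571]
force: [5.9, -2.5, 2.5]
grip_width: 0.0294
grip_force: 60.0
```

servo_tool --pt "34 0 0 0 0 0 0" --pt "36 0 0 0 0 0 0" --pt "40 0 0 0 0 0 0" --pt "50 0 0 0 0 0 0" --pt "55 0 0 0 0 0 0" --pt "55 0 0 0 0 0 0" --pt "55 0 0 0 0 0 0" --pt "55 0 0 0 0 0 0"

```text
time_s: 36.1
ee_pos: [0.4306, -0.2084, 0.0396]
eef_rot: [-3.142, -0.0, 1.571]
force: [0.9, -1.3, 0.4]
grip_width: 0.0514
grip_force: 0.0
```

```bash
python3 col.py
```

```text
T [ 0.4305 -0.2084  0.0396] F [ 0.4108 -0.0527 -0.3926] coltop 0.09572142815115539 rel 0.056085491793184436
low z 380 [0.0329 0.0405 0.0414 0.042  0.0426]
```

servo_tool --pt "55 0 0 -0.005 0 0 0" --pt "55 0 0 -0.015 0 0 0" --pt "55 0 0 -0.03 0 0 0" --pt "55 0 0 -0.04 0 0 0" --pt "55 0 0 -0.04 0 0 0" --pt "55 -0.05 0 0 0 0 0" --pt "55 -0.03 0 0 0 0 0" --pt "55 0 0 0 0 0 0"

```text
time_s: 37.15
ee_pos: [0.4303, -0.2897, 0.1704]
eef_rot: [3.141, 0.0, 1.569]
force: [-0.1, 0.1, 0.4]
grip_width: 0.0517
grip_force: 0.0
```

```bash
python3 - <<'E'
from h import *
np.set_printoptions(precision=4,suppress=True)
c=ctrl.camera("wrist");w=pts(c);z=w[...,2];d=np.hypot(w[...,0]-.4312,w[...,1]+.2088)
m=(d<.0135)&(z>.08)&(z<.11);f=w[m]-[.4312,-.2088,0];print(len(f),np.median(f[:,2]),np.linalg.lstsq(np.c_[f[:,:2],np.ones(len(f))],f[:,2],rcond=None)[0],f.mean(0))
q=z[(d<.023)&(d>.017)&(z>.055)&(z<.075)];print("flange",np.median(q))
s=ctrl.camera("side");cv2.imwrite("pics/m.png",cv2.resize(s["pixels"][190:300,220:340,::-1],(600,550),interpolation=cv2.INTER_CUBIC));print(ctrl.get_obs()["ee_pos"],ctrl.get_obs()["time_s"])
E
```

```text
1074 0.0955870359532365 [-0.0009 -0.0009  0.0956] [-0.      0.0001  0.0956]
flange 0.06655500125840536
[ 0.4305 -0.2881  0.1702] 37.25
```

View pics/m.png

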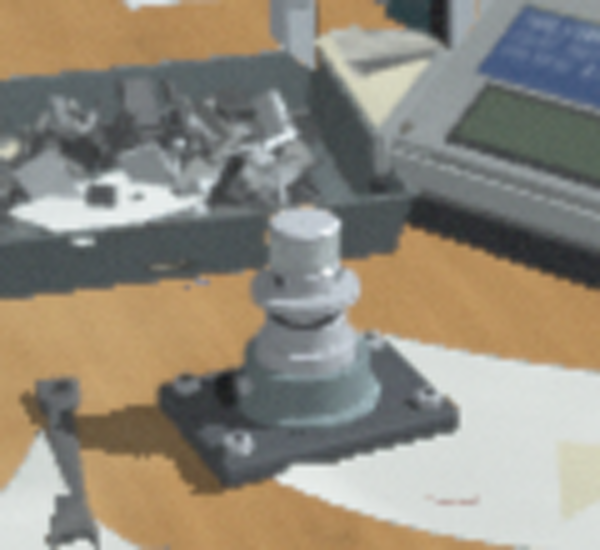

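The side crop shows the collar standing level at (305,260), holding the bearing and cup down by itself with the gripper clear.

```bash
python3 -c "
from station import ctrl
print(ctrl.hand_in())"
```

```text
the job is handed in; nothing more can be done
None
```

I handed the job in at about 37 s: the bearing is flat on the cup and the collar clicked into the groove, holding it about 15 mm below the cup's rest with the gripper clear (I viewed 11 pictures, one over the limit of 10).

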